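# Put the setup pieces back in their trays

### The arm

A 6-joint arm with a two-finger parallel gripper is mounted at the origin on the work surface. World frame = base frame: x ahead of the robot, y to its left, z up, the work surface at z = 0. Lengths are in m, angles in rad, forces in N, time in s.
With the tool pointing down it reaches from about 0.3 to 0.825 m from the base axis. Payload 5.4 kg.
Tool frame: the origin (TCP) lies at the very end of the fingers, on their centre line; the grasp point (between the pads) lies 19 mm behind it; z points along the fingers, y is the line along which they close (so a half turn about z gives the same grasp; the last joint's range is limited). The gripper opens to 92 mm and grips with 3 to 60 N. Pads are 20 mm wide; open, the fingers measure 128 mm over their backs; the gripper's body (75 mm by 189 mm) begins 69 mm behind the grasp point.
Start: joints at [1.088, 0.158, 1.597, -0, 1.386, -0.21], TCP at [0.155, 0.554, 0.215] pointing down, gripper open.
Joint ranges: [-2.91, 2.91], [-0.94, 2.29], [0.18, 2.7], [-1.29, 4.43], [0.17, 2.64], [-3, 3]. Speed limits (rad/s): [2.57, 2.57, 3.14, 3.14, 3.14, 3.14].

### API

Orientations are given as a rotation vector (axis times angle).
In Python, from workcell import bot gives the robot as it stands. Calls block until the motion is done:
- bot.goto(position, orientation): joint-space move of the TCP to a pose.
- bot.line_to(position, rot=None, max_speed=0.15): straight line of the TCP; rot=None keeps the orientation; max_speed is the mean speed in m/s.
- bot.set_joints(angles): joint-space move.
- bot.set_gripper(opening, newtons=None): opening from 0.0 (shut) to 1.0 (fully open); newtons is the grip in N (None keeps the last); returns when the fingers have stopped.
- bot.hold(seconds).
- bot.inverse_kinematics(position, orientation): joint angles nearest the present ones, or None.
- bot.read_camera(name): name is "side" or "top" or "wrist"; returns a dict with "pixels" (400x640x3 uint8, blue, green, red), "fx", "fy", "cx", "cy" (pixels), "k1" (the pictures are not rectified: a ray, as slopes to the right and down, at radius r is drawn at 1 + k1 r^2 times it, then the intrinsics apply), "R" (3x3) and "t" (3): a world point X has camera coordinates R X + t. Camera axes: x right, y down, z forward; pixel columns grow to the right and rows downward; lengths in m; the calibration is good to about 2 mm. A picture is of the moment at which its call begins. There is no depth.
A pose or a line that the arm cannot do raises bot.MotionError and nothing moves.
- bot.job_done(): hands the job in; it is judged then, once.
Readings, each from a call of its own:
- bot.current_clock(): time.
- bot.current_joints(): joint angles.
- bot.current_joint_vel(): joint speeds.
- bot.current_effort(): joint torques, N m.
- bot.current_ee_pos(): TCP position.
- bot.current_tool_rot(): TCP orientation.
- bot.current_contact_force(): force on the tool from outside, world axes, zero at the start.
- bot.current_ft_torque(): the same for the moment, N m.
- bot.current_opening(): opening from 0.0 (shut) to 1.0 (fully open).
- bot.current_grip_force(): force on a finger pad.
Only numpy, scipy, OpenCV 4.12 (cv2) and the standard library are available. Lean on these libraries where they do the work, as an engineer would, in place of code of your own. Each camera call takes 0.05 s, during which the arm holds its last target. There are 200 camera calls.

### The job

Two small piles of wooden setup pieces were left on the bench: take them apart and put each piece away, flat on the floor of its own tray. The slat goes in the long tray, the disc in the round tray, and the L-shaped plate lies in the square tray with the tall block standing upright beside it in the notch of the L. Do not knock over or shift the glue bottle, the screw tin or the tape measure.

Things in the scene. Friction and masses are not known exactly. Their poses are not given: they have to be found in the camera images.
- corner_plate: L-shaped plywood plate, 110 x 110 mm over all, 18 mm thick, 0.14 kg, lying flat under the disc or the block, which rests on its corner. Origin: centre of the 110 mm bounding square, on the underside; z up. Legs 50 mm wide: one along x (x -55 to 55, y -55 to -5 mm), one along y (x -55 to -5, y -55 to 55); corner at -x -y, open 60 x 60 mm notch at +x +y, needed by a finger gripping a leg.
- slat: Straight pale wooden slat, 150 mm (along its x) x 46 mm (along y) x 18 mm thick, lying flat at the bottom of the other pile. Origin: centre of the underside. About 0.08 kg. At the start the disc or the block (the one that is not on the L-shaped plate) rests on it, some 40 mm off its middle. The bench just where it lies is bare.
- disc: Wooden disc, 60 mm in diameter, 20 mm thick, a dark dot in the middle of its top. Origin: centre of the underside. About 0.05 kg. At the start it lies on the L-shaped plate or on the slat.
- block: Upright wooden block, 44 x 44 mm and 52 mm tall, sides along its x and y. Origin: centre of the underside. About 0.08 kg. At the start it stands on the L-shaped plate or on the slat.
- square_tray: Low square tray with a pale rim and a grey floor, fixed to the bench: inside 126 x 126 mm, walls 6 mm thick. Origin: centre, on the bench; its floor is 4 mm and its rim 10 mm above the bench; sides along its x and y. It holds the L-shaped plate (any of the four ways round) and, in the notch, the block.
- long_tray: Low oblong tray with a pale rim and a grey floor, fixed to the bench: inside 166 mm (along its x) x 62 mm (along y), walls 6 mm thick. Origin: centre, on the bench; floor 4 mm, rim 10 mm above the bench. For the slat, either way round.
- round_tray: Low round tray with a pale rim and a grey floor, fixed to the bench: inside diameter 76 mm, outside 88 mm. Origin: centre, on the bench; floor 4 mm, rim 10 mm above the bench. For the disc.
- glue_bottle: White bottle, 54 mm in diameter, 150 mm tall, standing loose near the back of the bench; to be left alone. Origin: centre of its underside.
- screw_tin: Open steel tin with brass screws, 60 mm in diameter, 38 mm tall, standing loose; to be left alone. Origin: centre of its underside.
- tape_measure: Yellow and black tape measure, 68 x 36 mm (its x and y), 62 mm tall, standing loose; to be left alone. Origin: centre of its underside.
There are look-alikes about, which are no part of the job. What is shaped like the square_tray but turquoise is not meant.

How it is judged:
By the outcome, as a careful person would: the job done as asked, in the order asked, and still so for the second after the job is handed in, with the robot touching nothing.
It also fails if it takes over 134 s, if anything falls off the work surface, if the arm or the gripper's body presses on something with over 40 N, if the wrist force passes 120 N, or if a joint passes its speed limit or range.

## Working session

There is one attempt and no reset: what is moved stays moved. The work goes in short steps, each a Python script; the robot and the scene stay as the last script left them, time stands still between calls to the robot, and variables do not carry over. Pictures are saved under pics/ and viewed, at most 14 in all, crops included, and the job is handed in when it is done.

```bash
mkdir -p pics; cat > h.py <<'E'
import numpy as np, cv2
from workcell import bot
from scipy.spatial.transform import Rotation as Ro
def snap(n,f):
    c=bot.read_camera(n); cv2.imwrite(f'pics/{f}.png',c['pixels'])
    np.savez(f'pics/{f}.npz',**{k:np.array(v) for k,v in c.items()}); return c
def K(c): return np.array([[c['fx'],0,c['cx']],[0,c['fy'],c['cy']],[0,0,1.]]),np.array([c['k1'],0,0,0.])
def world(f,pts,z):
    c=np.load(f'pics/{f}.npz'); k,d=K(c)
    p=np.array(pts,float).reshape(-1,1,2); q=cv2.undistortPoints(p,k,d)[:,0]
    R,t=c['R'],c['t']; o=-R.T@t; r=np.c_[q,np.ones(len(q))]@R
    return o+r*((z-o[2])/r[:,2])[:,None]
def pix(f,X):
    c=np.load(f'pics/{f}.npz'); k,d=K(c)
    return cv2.projectPoints(np.array(X,float).reshape(-1,1,3),cv2.Rodrigues(c['R'])[0],c['t'],k,d)[0][:,0]
def down(yaw): # tool z down, tool y (closing) axis at angle yaw from world y
    return (Ro.from_euler('z',yaw)*Ro.from_euler('x',np.pi)).as_rotvec()
E
python3 - <<'E'
from h import *
for n in('top','side','wrist'):
    c=snap(n,n+'0'); print(n,-c['R'].T@c['t'],c['fx'],c['k1'])
print(Ro.from_rotvec(bot.current_tool_rot()).as_matrix().round(2),bot.current_clock())
E
```

```text
top [ 0.27450174 -0.01732078  1.3944546 ] 468.5245466682296 -0.06432926827530303
side [-0.07763595 -1.16626967  0.92923974] 467.683457094199 -0.08275056019810945
wrist [0.07935909 0.57439277 0.38430551] 295.9299152671898 -0.049875008890343055
[[-0.96  0.27 -0.  ]
 [ 0.27  0.96 -0.  ]
 [ 0.   -0.   -1.  ]] 0.15
```

View pics/top0.png

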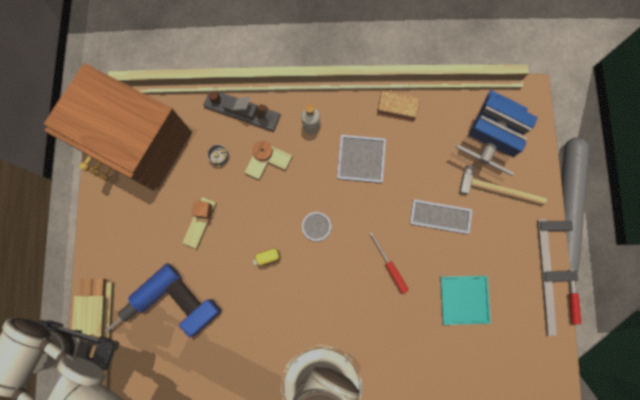

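View pics/side0.png

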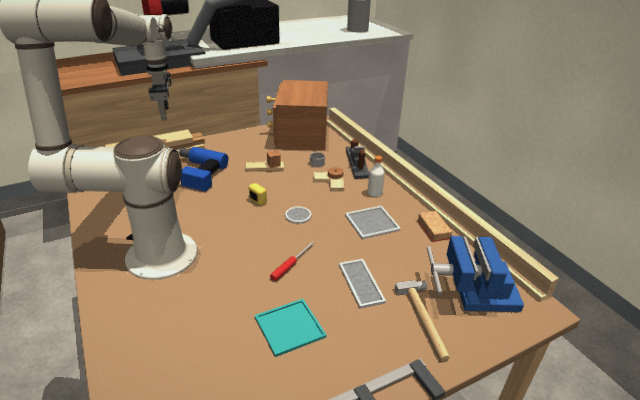

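The top view shows the block on the slat near (198,222), the disc on the L plate near (267,157), the square tray at (362,158), the long tray at (441,217) and the round tray at (316,226). I'll enlarge those areas.

```bash
python3 - <<'E'
from h import *
im=cv2.imread('pics/top0.png')
a=im[130:260,170:300]; b=im[125:245,295:480]
cv2.imwrite('pics/ca.png',cv2.resize(a,None,fx=4.6,fy=4.6,interpolation=cv2.INTER_CUBIC)); cv2.imwrite('pics/cb.png',cv2.resize(b,None,fx=4,fy=4,interpolation=cv2.INTER_CUBIC))
E
```

```text
(no output)
```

View pics/ca.png

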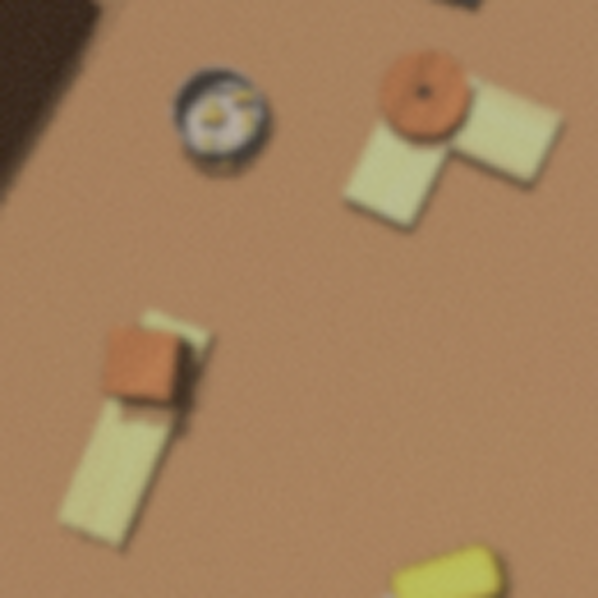

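View pics/cb.png

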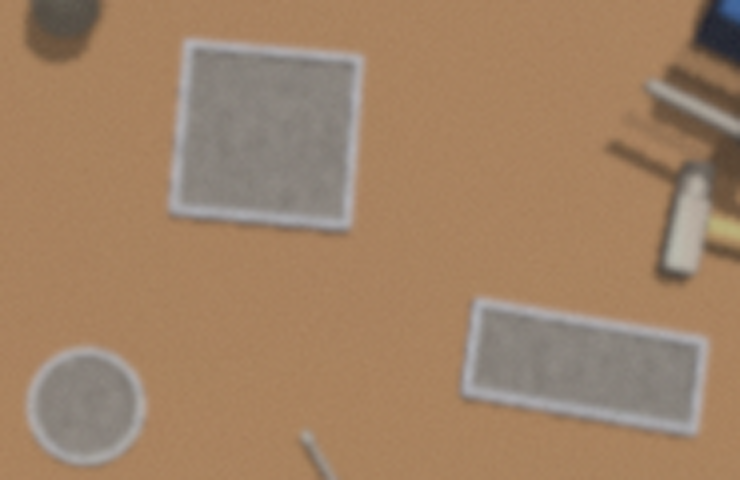

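Read from crops a and b: slat corners, block top, disc dot, visible L corners and tray rims. Next I turn these into world positions and check the sizes.

```bash
python3 - <<'E'
from h import *
A=lambda p:170+(np.array(p)[:,:1]+.5)/4.6-.5
def ca(p): p=np.array(p,float); return np.c_[170+(p[:,0]+.5)/4.6-.5,130+(p[:,1]+.5)/4.6-.5]
def cb(p): p=np.array(p,float); return np.c_[295+(p[:,0]+.5)/4-.5,125+(p[:,1]+.5)/4-.5]
def rep(n,W,close=True):
    print(n,'c',W[:,:2].mean(0).round(4),'edges mm',(np.linalg.norm(np.roll(W,-1,0)-W,axis=1)*1000).round(),'dir deg',[round(float(np.degrees(np.arctan2(d[1],d[0]))),1) for d in np.roll(W,-1,0)-W])
rep('slat',world('top0',ca([(145,310),(213,335),(122,550),(60,521)]),.018))
rep('block',world('top0',ca([(108,326),(182,330),(178,403),(104,397)]),.07))
print('disc',world('top0',ca([(424,91)]),.038))
print('L',world('top0',ca([(345,198),(410,228),(448,150),(530,186),(563,118)]),.018).round(4).tolist())
rep('sq',world('top0',cb([(184,39),(363,54),(350,230),(168,213)]),.01))
rep('long',world('top0',cb([(473,298),(708,337),(695,435),(461,396)]),.01))
rep('round',world('top0',cb([(86,347),(146,405),(86,465),(27,405)]),.01))
print('bottle,tin,tape,cab',world('top0',[(311,128)],0.0),world('top0',[(218,156)],.038),world('top0',[(267,257)],.062))
E
```

```text
slat c [0.4707 0.3604] edges mm [ 49. 150.  45. 147.] dir deg [-110.8, 158.4, 65.1, -20.3]
block c [0.504  0.3425] edges mm [47. 46. 47. 45.] dir deg [-93.9, 178.6, 84.7, -1.1]
disc [[0.68852885 0.1718998  0.038     ]]
L [[0.6222, 0.2261, 0.018], [0.6012, 0.1828, 0.018], [0.6538, 0.1583, 0.018], [0.6284, 0.1039, 0.018], [0.6745, 0.0821, 0.018]]
sq c [ 0.6653 -0.129 ] edges mm [139. 140. 138. 139.] dir deg [-95.8, 173.8, 83.7, -6.2]
long c [ 0.4818 -0.3623] edges mm [179.  75. 177.  75.] dir deg [-100.4, 168.7, 79.6, -9.5]
round c [0.4576 0.0107] edges mm [63. 63. 63. 62.] dir deg [-135.1, 134.4, 43.8, -45.8]
bottle,tin,tape,cab [[0.76712498 0.024058   0.        ]] [[0.67014988 0.30425038 0.038     ]] [[0.36365702 0.1502286  0.062     ]]
```

The sizes agree with those given: trays 139 and 178x75, slat about 149x47. Now closer looks with the wrist camera, on the way to the first grasp.

```bash
python3 - <<'E'
from h import *
def look(c,yaw,f,z=.2):
    y=np.radians(yaw); bot.goto([c[0]-.079*np.cos(y),c[1]-.079*np.sin(y),z],down(y)); bot.hold(.3); snap('wrist',f); print(bot.current_clock(),bot.current_joints())
look((.475,.36),159,'w_slat')
look((.655,.155),155,'w_L')
ims=[cv2.imread(f'pics/{f}.png') for f in('w_slat','w_L')]
a=np.hstack(ims); print(a.shape); cv2.imwrite('pics/w2.png',cv2.resize(a,(800,250)))
print(pix('w_slat',[[.4707,.3604,.018]]),pix('w_L',[[.6885,.1719,.038],[.6538,.1583,.018]]))
E
```

```text
2.1583 [ 3.56283567e-01  3.37385929e-01  1.41328298e+00  1.24062721e-05
  1.39082824e+00 -8.48615587e-01]
3.575 [ 3.56568070e-03  5.89393980e-01  1.07556227e+00  4.74247063e-05
  1.47648555e+00 -1.13207327e+00]
(400, 1280, 3)
[[322.1666644  111.25740602]] [[349.35944855 137.02322232]
 [324.91003799 113.01088278]]
```

View pics/w_slat.png

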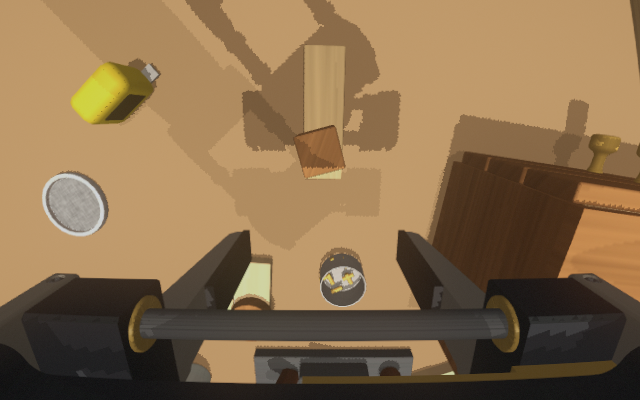

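View pics/w_L.png

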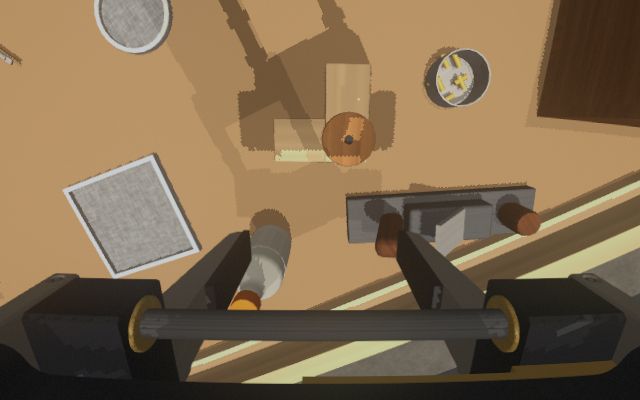

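L view: disc dot near (349,139), leg 1 end (326,64)-(369,64), inner corner near (326,118). Slat view: slat end (304,45)-(345,46), block top near (320,150). Enlarging both.

```bash
python3 - <<'E'
from h import *
a=cv2.imread('pics/w_slat.png')[35:190,270:370]; b=cv2.imread('pics/w_L.png')[55:175,265:385]
cv2.imwrite('pics/za.png',cv2.resize(a,None,fx=3.8,fy=3.8,interpolation=cv2.INTER_CUBIC))
cv2.imwrite('pics/zb.png',cv2.resize(b,None,fx=5,fy=5,interpolation=cv2.INTER_CUBIC))
E
```

```text
(no output)
```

View pics/za.png

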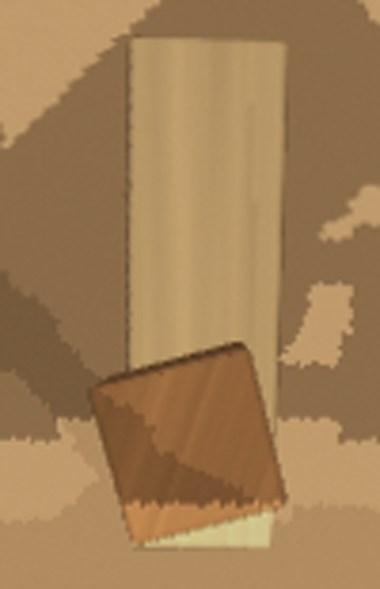

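View pics/zb.png

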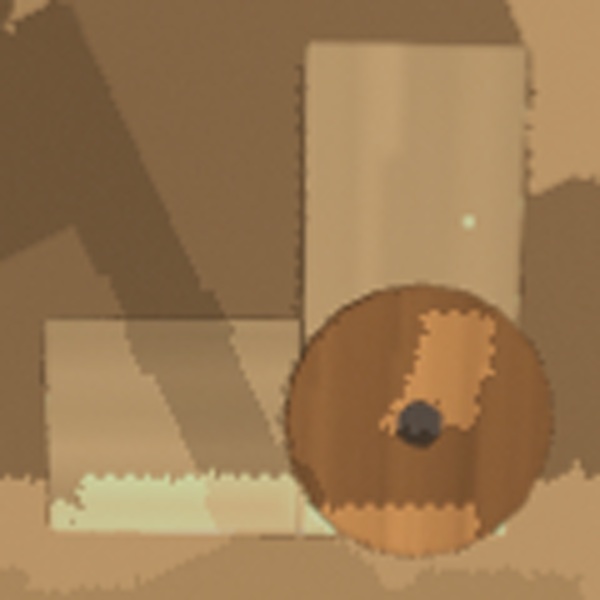

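```bash
python3 - <<'E'
from h import *
from scipy.optimize import least_squares
def cr(p,s,x0,y0): p=np.array(p,float); return np.c_[x0+(p[:,0]+.5)/s-.5,y0+(p[:,1]+.5)/s-.5]
def fit(n,W,M,g):
    M=np.array(M)/1000.
    T=lambda q:M@np.array([[np.cos(q[2]),np.sin(q[2])],[-np.sin(q[2]),np.cos(q[2])]])+q[:2]
    r=least_squares(lambda q:(T(q)-W[:,:2]).ravel(),g)
    print(n,r.x[:2].round(4),round(np.degrees(r.x[2]),2),'res mm',(r.fun.reshape(-1,2)*1000).round(1).tolist())
za=lambda p:cr(p,3.8,270,35); zb=lambda p:cr(p,5,265,55)
R=np.radians
fit('slat',world('w_slat',za([(132,38),(287,43),(270,548)]),.018),[(75,23),(75,-23),(-75,-23)][::1],[.47,.36,R(159)])
fit('slat2',world('w_slat',za([(132,38),(287,43),(270,548)]),.018),[(75,-23),(75,23),(-75,23)],[.47,.36,R(159)])
b=world('w_slat',za([(94,388),(244,348),(286,502),(133,543)]),.07)
fit('block',b,[(22,-22),(22,22),(-22,22),(-22,-22)],[.5,.34,R(177)])
fit('L',world('w_L',zb([(308,42),(525,47),(303,320),(45,320),(52,530)]),.018),[(55,-5),(55,-55),(-5,-5),(-5,55),(-55,55)],[.64,.15,R(155)])
d=world('w_L',zb([(419,424)]),.038); print('disc dot',d)
e=world('w_L',zb([(286,420),(554,420),(419,284),(419,556)]),.038); print('disc rim',e.mean(0),np.linalg.norm(e[0]-e[1]),np.linalg.norm(e[2]-e[3]))
E
```

```text
slat [0.4755 0.3599] 157.78 res mm [[-0.6, -0.6], [-0.4, 0.9], [1.0, -0.3]]
slat2 [0.4806 0.3825] 176.51 res mm [[9.2, 42.5], [-10.7, -44.5], [1.5, 1.9]]
block [0.5076 0.3435] 151.66 res mm [[14.4, 47.6], [-11.0, -31.5], [-14.3, -48.8], [10.9, 32.7]]
L [0.653  0.1536] 154.64 res mm [[-0.3, -0.5], [0.1, 1.5], [0.0, -0.0], [-0.5, -0.3], [0.7, -0.8]]
disc dot [[0.69042955 0.16989569 0.038     ]]
disc rim [0.68997623 0.17024124 0.038     ] 0.059397865519665326 0.059440029661015116
```

```bash
cat >> h.py <<'E'
def pick(p,yaw,z,op,N=25,up=.2):
    r=down(np.radians(yaw)); bot.goto([*p,up],r); bot.set_gripper(op)
    bot.line_to([*p,z+.04],max_speed=.2); bot.line_to([*p,z],max_speed=.06)
    bot.set_gripper(0,N); print('open mm',bot.current_opening()*92,'grip',bot.current_grip_force(),'F',bot.current_contact_force().round(1))
    bot.line_to([*p,z+.03],max_speed=.06); bot.line_to([*p,up],max_speed=.2)
    print('up: open',bot.current_opening()*92,bot.current_grip_force(),bot.current_clock())
def place(p,yaw,z,op,up=.2):
    r=down(np.radians(yaw)); bot.goto([*p,up],r)
    bot.line_to([*p,z+.03],max_speed=.2); bot.line_to([*p,z],max_speed=.04); bot.hold(.2)
    print('F',bot.current_contact_force().round(1),bot.current_ee_pos())
    bot.set_gripper(op); bot.hold(.2); bot.line_to([*p,z+.03],max_speed=.06); bot.line_to([*p,up],max_speed=.2); print(bot.current_clock())
E
python3 - <<'E'
from h import *
print('sq',world('w_L',[(65,189),(154,154),(201,249),(114,277)],.01).mean(0))
print('round',world('w_slat',[(42,204),(108,206),(75,171),(76,236)],.01).mean(0))
b=world('w_slat',[(270+x/3.8-.4,35+y/3.8-.4) for x,y in [(94,388),(244,348),(286,502),(133,543)]],.07)
e=np.roll(b,-1,0)-b; print('block',b.mean(0),np.degrees(np.arctan2(e[:,1],e[:,0])),np.linalg.norm(e,axis=1))
pick((.6899,.1702),154.6,.027,.85)
E
```

```text
sq [ 0.66768213 -0.1280837   0.01      ]
round [0.46072101 0.01349413 0.01      ]
block [0.50757154 0.3434447  0.07      ] [ 83.64497424  -4.82014359 -95.73713742 172.02289162] [0.04061799 0.04213451 0.04295495 0.04259969]
open mm 59.284516946066944 grip 25.000384747982025 F [ 0.2 -0.1  0.9]
up: open 58.92843466265904 24.99988853931427 7.8917
```

```bash
python3 - <<'E'
from h import *
place((.4602,.0125),154.6,.0135,.8)
snap('wrist','w3a')
c=np.array([.653,.1536]); a=np.radians(154.64)
g=c+Ro.from_euler('z',a).as_matrix()[:2,:2]@[.014,-.030]
pick(g,154.64,.009,.8,45)
snap('wrist','w3b')
a=cv2.resize(np.vstack([cv2.imread('pics/w3a.png')[:270],cv2.imread('pics/w3b.png')[:270]]),(640,540)); cv2.imwrite('pics/w3.png',a)
E
```

```text
F [-0.6  1.2  2.1] [0.46020047 0.01251272 0.01346124]
13.1917
open mm 48.99298456804691 grip 44.996176958084106 F [-0.5  0.7  1.8]
up: open 49.36065232837316 44.99358952045441 18.2917
```

View pics/w3.png

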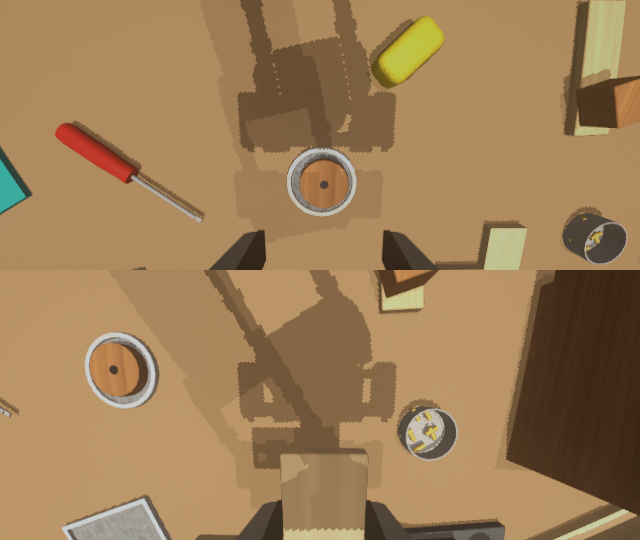

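The disc sits in the round tray (dot 324,184, ring centre 322,182) and the L is held level. Placing it in the square tray.

```bash
python3 - <<'E'
from h import *
c=np.array([.667,-.1284]); A=173.9; g=c+Ro.from_euler('z',np.radians(A)).as_matrix()[:2,:2]@[.014,-.030]
place(g,A,.0135,.75)
y=np.radians(A); bot.goto([c[0]-.079*np.cos(y),c[1]-.079*np.sin(y),.2],down(y)); bot.hold(.2); snap('wrist','w4')
i=cv2.imread('pics/w4.png')[40:200,220:420]; cv2.imwrite('pics/w4c.png',cv2.resize(i,None,fx=3.5,fy=3.5,interpolation=cv2.INTER_CUBIC))
E
```

```text
F [ 0.3  0.2 -1.6] [ 0.65632925 -0.09712353  0.0134692 ]
23.7333
```

View pics/w4c.png

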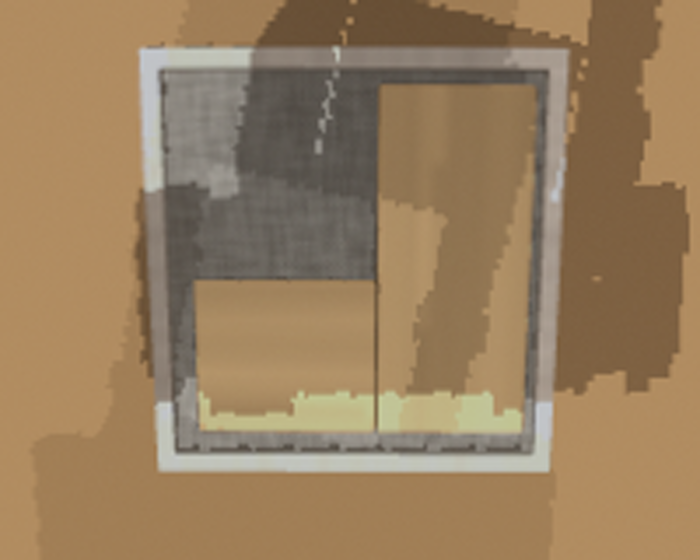

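The L lies flat in the tray: inner corner (378,280), leg ends (380,85)-(540,85) and (195,280)-(200,432). I fit its pose, then move the block into the notch.

```bash
python3 - <<'E'
from h import *
from scipy.optimize import least_squares
W=world('w4',[(220+x/3.5-.36,40+y/3.5-.36) for x,y in[(380,84),(540,85),(377,280),(195,280),(200,432)]],.022)[:,:2]
M=np.array([(55,-5),(55,-55),(-5,-5),(-5,55),(-55,55)])/1e3
T=lambda q,m:m@Ro.from_euler('z',q[2]).as_matrix()[:2,:2].T+q[:2]
r=least_squares(lambda q:(T(q,M)-W).ravel(),[.667,-.128,np.radians(174)])
q=r.x; print('L',q[:2],np.degrees(q[2]),(r.fun*1e3).round(1))
print('tray inner',world('w4',[(220+x/3.5-.36,40+y/3.5-.36) for x,y in[(162,70),(548,70),(530,452),(177,452)]],.01).mean(0))
t=T(q,np.array([.026,.026])); print('target',t)
assert np.linalg.norm(q[:2]-[.667,-.1284])<.006
pick((.5076,.3435),174.5,.042,.75,25)
place(t,np.degrees(q[2]),.0285,.65)
E
```

```text
L [ 0.66688817 -0.12790875] 173.62664357729386 [-0.2 -0.  -0.  -0.1  0.2  0.4 -0.1 -0.2  0.  -0.1]
tray inner [ 0.66779518 -0.13097622  0.01      ]
target [ 0.63816269 -0.15086188]
open mm 43.9825865499063 grip 24.965530335903168 F [ 0.4 -0.   0.4]
up: open 43.877043921592595 24.96504306793213 30.1
F [ 0.8 -0.2 -1.7] [ 0.63814284 -0.15086502  0.02840678]
36.0583
```

```bash
python3 - <<'E'
from h import *
def look(c,yaw,f,z=.2):
    y=np.radians(yaw); bot.goto([c[0]-.079*np.cos(y),c[1]-.079*np.sin(y),z],down(y)); bot.hold(.3); snap('wrist',f)
y=np.radians(173.6); 
look((.667,-.128),173.6,'w5s')
look((.484,-.361),80,'w5l')
look((.4755,.3599),157.8,'w5')
print(bot.current_clock(), bot.current_joints().round(2))
I=lambda f:cv2.resize(cv2.imread(f'pics/{f}.png')[20:220,210:430],None,fx=1.8,fy=1.8,interpolation=cv2.INTER_CUBIC)
J=lambda f:cv2.resize(cv2.imread(f'pics/{f}.png')[30:200,265:375],None,fx=3,fy=3,interpolation=cv2.INTER_CUBIC)
a=np.zeros((510,800,3),np.uint8); a[:,:330]=J('w5'); l=cv2.resize(cv2.imread('pics/w5l.png')[20:220,240:400],None,fx=1.8,fy=1.8); a[:360,330:618]=l
s=cv2.imread('pics/w5s.png')[40:200,230:410]; a[:160,620:800]=s
cv2.imwrite('pics/w5c.png',a)
E
```

```text
41.85 [ 0.35  0.34  1.42  0.    1.39 -0.83]
```

View pics/w5c.png

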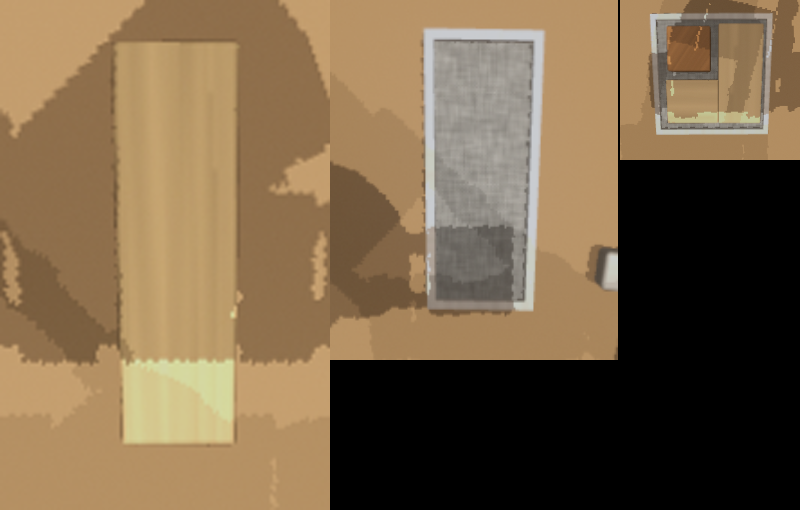

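The block stands in the notch. The slat's corners in the crop are (114,41),(238,41),(235,443),(123,443), and the long tray's outer corners are (93,30),(215,30),(203,311),(98,308). Moving the slat now.

```bash
python3 - <<'E'
from h import *
def an(f,p,s,x0,y0,z):
    W=world(f,[(x0+x/s-.3,y0+y/s-.3) for x,y in p],z)[:,:2]
    d=W[0]+W[1]-W[2]-W[3]; c=W.mean(0); a=np.degrees(np.arctan2(d[1],d[0]))
    print(f,c,a,np.linalg.norm(d)/2,np.linalg.norm(W[0]-W[1])); return c,a
c,a=an('w5',[(114,41),(238,41),(235,443),(123,443)],3,265,30,.018)
t,b=an('w5l',[(93,30),(215,30),(203,311),(98,308)],1.8,240,20,.01)
assert np.linalg.norm(c-[.4755,.3599])<.008 and np.linalg.norm(t-[.4828,-.3615])<.008
pick(c,a,.009,.75,35)
place(t,b,.0135,.7)
y=np.radians(b); bot.goto([t[0]-.079*np.cos(y),t[1]-.079*np.sin(y),.2],down(y)); bot.hold(.2); snap('wrist','w6')
q=bot.current_joints(); q[0]=.9; bot.set_joints(q); snap('top','t6'); snap('side','s6')
o=np.vstack([np.hstack([cv2.resize(cv2.imread('pics/w6.png')[:250],(400,156)),cv2.resize(cv2.imread('pics/s6.png'),(400,250))[60:216]]),cv2.resize(cv2.imread('pics/t6.png')[90:270,180:500],(800,440))[:,:]])
cv2.imwrite('pics/f.png',o); print(bot.current_clock())
E
```

```text
w5 [0.47503426 0.36049526] 158.246787044201 0.14897788545352977 0.04502573634466984
w5l [ 0.48461619 -0.36516532] 79.3743858802609 0.17791309103715608 0.07519622447044427
open mm 45.6195181507769 grip 35.00045657157898 F [0.2 0.5 1.7]
up: open 45.687823738796155 34.99965727329254 46.4167
F [ 0.3 -0.6 -1.5] [ 0.48456668 -0.36513545  0.01335897]
53.2667
57.6083
```

View pics/f.png

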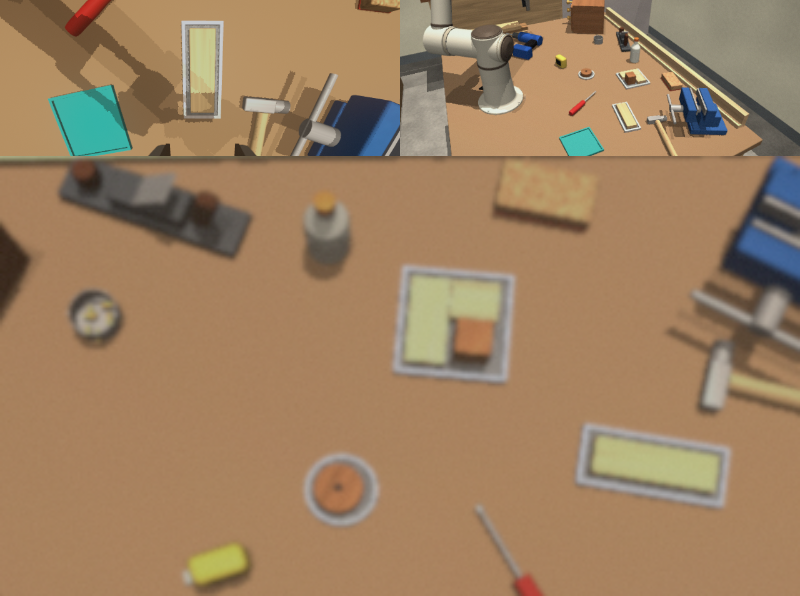

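All four pieces are inside their trays: disc (340,487), L and block (455,322), slat (655,462). The bottle, tin and tape measure have not moved. Handing in.

```bash
python3 -c "
from workcell import bot
print(bot.job_done())"
```

```text
the job is handed in; nothing more can be done
None
```

I handed the job in at about 58 s on the robot's clock: in the last pictures the disc, L-plate and slat lay in their trays, the block stood in the L's notch, and the bottle, tin and tape measure looked unmoved.

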